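# Clamp a display unit to the T-slot plate with a quarter-turn stud

### The job

Clamp the white display unit to the slotted aluminium plate with the orange-handled clamp stud from the rack: drop the stud's head into the middle slot, in the open stretch before the unit's notched foot, and with its brass collar raised above the foot slide it along the slot until its shank is fully home in the notch. Then press the stud down against its spring, give it a quarter turn so that its head lies crosswise under the slot's lips, let it rise and let go. Leave the unit in its place and everything else where it is.

Things in the scene. Friction and masses are not known exactly. Their poses are not given: they have to be found in the camera images.
- stud_grip (a point): Orange-handled clamp stud, 0.13 kg: centre of its handle, an upright wing 40 mm long (own x) x 12 mm thick (y) x 26 mm tall (z up), 67 mm above the underside of the T-head, top 80 mm. Starts standing in either rack hole, at any turn, 93 mm above the table. Locked home, it is 55 mm above the plate's top. Below the handle: hub 22 mm in diameter (40 to 56 mm above the head's underside), then spring, collar.
- stud_head (a point): Same stud: centre of the T-head, 3 mm above its underside, 64 mm below stud_grip. Head 20 mm long (own x, parallel to the handle's length) x 9 mm wide (y) x 6 mm high. Above it an 8 mm diameter shank carries the sprung brass collar, 30 mm in diameter, 5 mm thick, its underside 14 mm above the head's underside when free.
- stud_collar (a joint): How far (m) the collar is pushed up the shank towards the handle: 0 free, 0.007 at its end. The spring gives 6 N at 0, 7 N at 0.002, 8.5 N at 0.005. With the collar resting on the foot, pressing the stud down lowers the head; let go, the spring pulls the head up, 2 mm of push remaining when locked on the foot.
- rack: Mint-green printed rack for the studs, 140 mm (own x) x 50 mm x 40 mm tall, fixed on the table; origin under its centre. Two round holes 23.5 mm in diameter, 32 mm deep, 40 mm either side of the centre along x. A stud hangs in a hole with its collar on the rack's top: lift it straight up.
- slot (a point): Middle of the middle slot, at the top face of the aluminium T-slot plate (fixed; 360 mm long along this frame's x, 150 mm wide, top 28 mm above the table). Slots run full length, 12 mm wide through 6 mm lips, then a chamber 26 mm wide, floor 20 mm below the top. The T-head enters only lengthwise, and turns only when its top is over 6 mm below the top face. +x points from the open stretch to the display unit.
- notch (a point): Where the stud's axis stands when home in the unit's near foot; at the foot's upper face, 4 mm above the plate's top; x axis as the slot's. Foot 40 mm wide, flat on the plate; notch 13 mm wide over the middle slot, open towards -x; foot's edge 14 mm before this point, end wall (touching the shank) 4 mm beyond, housing wall 36 mm beyond. The open stretch of slot before the edge is about 125 to 165 mm long.
- unit: White display unit, 0.45 kg, loose: housing 96 x 86 mm, dark screen up, top 32 mm above the plate, on a steel carrier 4 mm thick, 168 mm long along x. Origin under the housing's centre, 84 mm from notch. At +x its tab lies under the lip of a fixed blue stop, up to 3 mm short of touching; fixed dowel pins stand 1.5 mm off its sides. Pushing the stud home in the notch pushes it to the stop.
- spare_grip (a point): The other clamp stud, the same but with a black handle, in the other hole of the rack: the centre of its handle. It stays there.
- driver: Screwdriver with an orange handle, 170 mm long, lying on the table. Not to be moved.
- cutter: Yellow utility cutter, 145 mm long, lying on the table. Not to be moved.
- powerbank: Mint-green power bank, 85 x 60 x 26 mm, on the table. Not to be moved.
- bracket: Small white printed angle bracket, 60 x 35 x 37 mm tall, on the table. Not to be moved.
- board: Small green circuit board, 70 x 50 mm, on the table. Not to be moved.
- hexkey: Dark L-shaped hex key, 90 mm long, lying on the table. Not to be moved.

How it is judged (in metres and radians):
On the way, in this order (a step that is already met when the one before it is completed fails the run):
1. the stud's head is in the middle slot, lying along it, in the open stretch at least 25 mm before the notch's home position (x of stud_head in the frame of slot between -0.18 and 0.18 m and y of stud_head in the frame of slot between -0.004 and 0.004 m and z of stud_head in the frame of slot between -0.018 and -0.001 m and angle between the x axis of stud_head and the x axis of slot, either way round below 0.3 rad and horizontal distance between stud_head and notch above 0.025 m), for 0.1 s.
2. the stud has been slid along the slot, head still lengthwise and in the slot, until its shank is home in the notch (within 5 mm) (y of stud_head in the frame of slot between -0.004 and 0.004 m and z of stud_head in the frame of slot between -0.018 and -0.001 m and angle between the x axis of stud_head and the x axis of slot, either way round below 0.4 rad and horizontal distance between stud_head and notch below 0.005 m), for 0.1 s.
At the end, for the whole second after the job is handed in: Stud upright and locked: within 5 mm of home in the notch, head within 20 degrees of crosswise and held up under the lips, collar pushed up at least 1 mm by the foot; unit flat, within 10 mm of its start; the other stud and loose things within 30 mm of theirs (horizontal distance between stud_head and notch below 0.005 m and z of stud_head in the frame of slot between -0.0125 and -0.007 m and angle between the x axis of stud_head and the x axis of slot, either way round above 1.22 rad and value of joint stud_collar above 0.001 m and angle between stud_head's own z axis and vertical below 0.12 rad and height (world z) of notch below 0.036 m and distance of notch from where it was at the start of the episode below 0.01 m and y of notch in the frame of slot between -0.005 and 0.005 m and distance of each of spare_grip, driver, cutter, powerbank, bracket, board, hexkey from where it was at the start of the episode below 0.03 m); the robot touches nothing.
It fails at once if the display unit is knocked out of its place (more than 15 mm) (distance of notch from where it was at the start of the episode above 0.015 m).
It fails at once if the black-handled stud is disturbed (moved more than 30 mm) (distance of spare_grip from where it was at the start of the episode above 0.03 m).
It fails at once if a loose thing on the table is moved more than 30 mm (distance of any of driver, cutter, powerbank, bracket, board, hexkey from where it was at the start of the episode above 0.03 m).
It also fails if it takes over 48 s, if anything falls off the work surface, if the arm or the gripper's body presses on something with over 40 N, if the wrist force passes 120 N, or if a joint passes its speed limit or range.

### The arm

A 6-joint arm with a two-finger parallel gripper is mounted at the origin on the work surface. World frame = base frame: x ahead of the robot, y to its left, z up, the work surface at z = 0. Lengths are in mm, angles in rad, forces in N, time in s.
With the tool pointing down it reaches from about 350 to 775 mm from the base axis. Payload 7.3 kg.
Tool frame: the origin (TCP) lies at the very end of the fingers, on their centre line; the grasp point (between the pads) lies 19 mm behind it (bot.grasp_offset is the distance from the TCP to the grasp point, in mm); z points along the fingers, y is the direction in which the jaws open and shut (so a half turn about z gives the same grasp; the last joint's range is limited). The gripper opens to 92 mm and grips with 3 to 60 N. Pads are 19 mm wide; open, the fingers measure 130 mm over their backs; the gripper's body (75 mm by 190 mm) begins 47 mm behind the grasp point.
Start: joints at [1.168, 0.342, 1.524, -0, 1.275, -0.146], TCP at [133.327, 507.808, 226.741] pointing down, gripper open.
Joint ranges: [-2.53, 2.53], [-0.77, 2.02], [0.04, 2.7], [-1, 4.14], [0.28, 2.66], [-3.11, 3.11]. Speed limits (rad/s): [2.57, 2.57, 3.14, 3.14, 3.14, 3.14].

### API

Orientations are given as [roll, pitch, yaw] about the fixed x, y, z axes, in that order (R = Rz(yaw) Ry(pitch) Rx(roll)).
In Python, from plant import bot gives the robot as it stands.
- The arm moves only by the tool servo_tool, never from a script. Its arguments are lists of equal length, an entry for each row: "angular": the turn, a rotation vector about the world's x, y, z in degrees, a list of three; "slide": the shift along the world's x, y, z in mm, a list of three; "grip": the opening, from -1 (shut) to 1 (fully open), so that 0 is half open. In form: {"angular": [[ax, ay, az], ...], "slide": [[dx, dy, dz], ...], "grip": [grip, ...]}. A call has 1 to 10 rows; each row is the pose to reach, as a shift and turn from the pose commanded when the call began; what a row does not reach only later rows make up. A row lasts 1/12 s, in which the tool goes at most 41.7 mm and 7.16 degrees, less where a joint would pass 70% of its speed; a pose out of reach is approached as far as the arm can. A call with a gripper value outside its range is refused whole. The fingers move at their own pace and stop on an object; the grip force is fixed at half the most. Time passes only in rows, so rows that repeat a pose let the fingers close. It gives the time, the measured TCP pose, the force and the opening at its end, in the units of the state.
- bot.get_obs(): the state, without advancing time (a new reading comes with each control period).
- bot.capture(name): name is "side" or "top"; returns a dict with "img" (420x560x3 uint8, blue, green, red), "range_z" (420x560 float32, mm along the optical axis (not along the pixel's ray), 0 where there is no reading), "fov_y" (degrees; the focal length in pixels is half the picture's height over the tangent of half this angle, whatever the lens; pixels are square), "cx", "cy" (the principal point, pixels), "R" (3x3) and "t" (3): a world point X has camera coordinates R X + t. Camera axes: x right, y down, z forward; pixel columns grow to the right and rows downward; lengths in mm; the calibration is good to about 2 mm. A picture is of the moment at which its call begins.
- bot.close_job(): hands the job in, once; it reports no verdict.
The state is a dict: "time": time; "joint_positions": joint angles; "dq": joint speeds; "tau": joint torques, N m; "tool_pos": TCP position; "tcp_rot": TCP orientation; "contact_force": force on the tool from outside, world axes, zero at the start; "moment": the same for the moment, N m; "grip_width": finger opening in mm.
Only numpy, scipy, OpenCV 4.12 (cv2) and the standard library are available. Lean on these libraries where they do the work, as an engineer would, in place of code of your own. Each camera call takes 0.05 s, during which the arm holds its last target.

## Working session

There is one attempt and no reset: what is moved stays moved. The work goes in short steps, Python scripts to look and compute and a tool call to move; the robot and the scene stay as the last step left them, time stands still between calls to the robot, and variables do not carry over. Pictures are saved under pics/ and viewed, and the job is handed in when it is done.

Besides the shell and the picture viewer there is one more tool, called after "Request:" as name(argument=value, ...) on one line, values as JSON. servo_tool: Moves the arm, as the interface text tells. Its arguments: {"type":"object","properties":{"angular":{"type":"array","items":{"type":"array","items":{"type":"number"}}},"slide":{"type":"array","items":{"type":"array","items":{"type":"number"}}},"grip":{"type":"array","items":{"type":"number"}}},"required":["angular","slide","grip"]}

```bash
ls; mkdir -p pics; python3 - <<'E'
from plant import bot
import cv2,numpy as np
o=bot.get_obs(); print(o)
for n in ("side","top"):
    c=bot.capture(n); cv2.imwrite(f"pics/{n}0.png",c["img"]); np.savez(f"{n}0.npz",**c)
    print(n,c["fov_y"],c["cx"],c["cy"],c["R"],c["t"],(c["range_z"]>0).mean())
E
```

```text
pics
{'time': 0.0, 'joint_positions': array([ 1.16803868e+00,  3.42726122e-01,  1.52500012e+00, -3.93305255e-05,
        1.27541528e+00, -1.46036932e-01]), 'dq': array([-3.77108071e-04, -6.15132397e-04,  1.77736761e-04, -1.47871501e-03,
       -1.02215369e-03,  6.97186387e-05]), 'tau': array([ 6.36779569e-04, -4.31261230e+01, -2.44223320e+01,  7.16964249e-02,
        5.60149492e-02, -1.32702880e-04]), 'tool_pos': array([133.15064226, 507.41416228, 226.04910432]), 'tcp_rot': array([-3.14005480e+00, -1.88179849e-04,  2.88488327e+00]), 'contact_force': array([-0.03364155,  0.24240254,  0.64234738]), 'moment': array([-0.00628856,  0.00583807,  0.04872801]), 'grip_width': 91.92379098067343}
side 57.78825329592023 279.55620657859413 209.7942350049827 [[ 0.99170736 -0.12808143 -0.01056672]
 [-0.10489115 -0.75915134 -0.64240727]
 [ 0.0742587   0.63818837 -0.76629058]] [-518.45654868   99.9793851   905.85650884] 0.9959566326530612
top 56.76087177666011 275.48934312304914 212.90971387144012 [[-0.01792214 -0.99979701 -0.00920475]
 [-0.99921778  0.01823482 -0.0350902 ]
 [ 0.03525093  0.00856865 -0.99934176]] [  15.06540173  506.14965741 1174.96595348] 0.9961011904761905
```

View pics/side0.png

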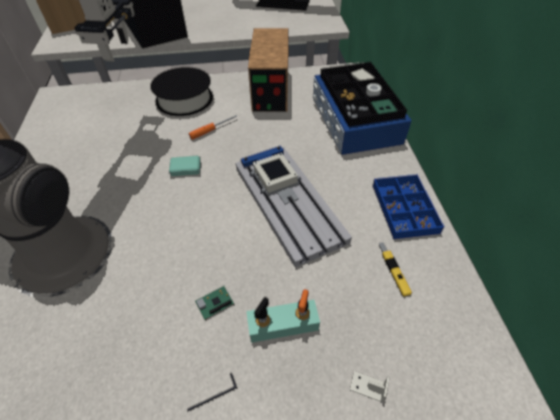

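View pics/top0.png

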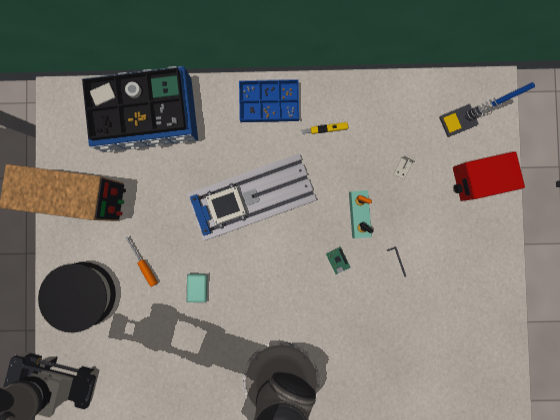

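The side view shows the plate with the unit at about (275,175) and the rack at (283,320), with the orange stud at (304,300) and the black one at (262,310). In the top view the plate is at (255,195), the unit at (225,205), the notch foot near (252,196), the orange stud at (363,199) and the black stud at (365,227). Next I'll zoom in.

```bash
cat > h.py <<'E'
import numpy as np,cv2
def load(f):
    c=dict(np.load(f)); c["f"]=210/np.tan(np.radians(float(c["fov_y"]))/2); return c
def ray(c,u,v):
    d=np.array([(u-c["cx"])/c["f"],(v-c["cy"])/c["f"],1.0]); R=c["R"]
    return -R.T@c["t"], R.T@d
def onz(c,u,v,z):
    o,d=ray(c,u,v); return o+d*(z-o[2])/d[2]
def cloud(c):
    v,u=np.mgrid[0:420,0:560]; z=c["range_z"].astype(float)
    P=np.stack([(u-c["cx"])/c["f"]*z,(v-c["cy"])/c["f"]*z,z],-1)
    return (P-c["t"])@c["R"]
def proj(c,X):
    p=c["R"]@np.array(X)+c["t"]; return c["f"]*p[0]/p[2]+c["cx"],c["f"]*p[1]/p[2]+c["cy"]
E
python3 - <<'E'
from h import *
for n,(x0,y0,x1,y1) in dict(top=(180,145,400,265),side=(225,135,365,265)).items():
    c=load(n+"0.npz"); im=c["img"][y0:y1,x0:x1]
    s=min(800/im.shape[1],600/im.shape[0])
    cv2.imwrite(f"pics/{n}0z.png",cv2.resize(im,None,fx=s,fy=s,interpolation=cv2.INTER_CUBIC))
c=load("side0.npz"); im=c["img"][280:350,235:335]; cv2.imwrite("pics/siderack.png",cv2.resize(im,None,fx=8,fy=8,interpolation=cv2.INTER_CUBIC))
E
```

```text
(no output)
```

View pics/top0z.png

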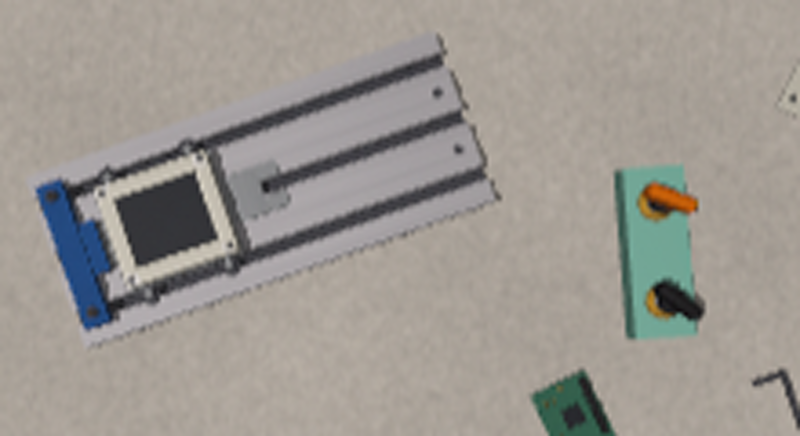

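View pics/side0z.png

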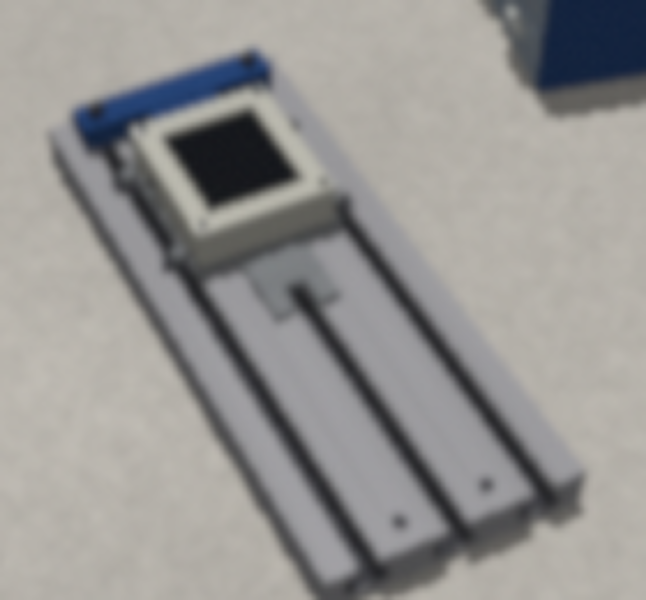

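View pics/siderack.png

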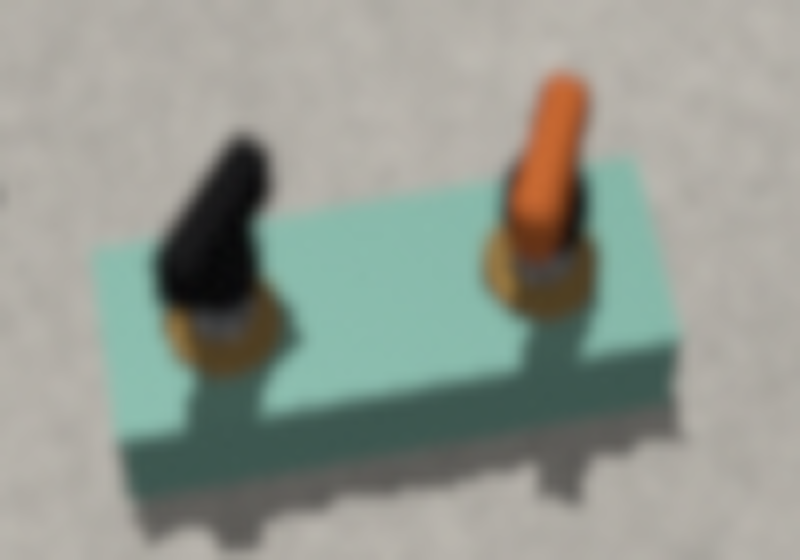

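```bash
cat > m.py <<'E'
from h import *
np.set_printoptions(precision=2,suppress=True)
T=load("top0.npz");S=load("side0.npz")
print("cams",-T["R"].T@T["t"],-S["R"].T@S["t"])
def rect(c,mask,z):
    cs,_=cv2.findContours(mask.astype(np.uint8),cv2.RETR_EXTERNAL,cv2.CHAIN_APPROX_NONE)
    k=max(cs,key=cv2.contourArea)[:,0,:]
    P=np.array([onz(c,u,v,z)[:2] for u,v in k]).astype(np.float32)
    return cv2.minAreaRect(P)
for n,c in (("top",T),("side",S)):
    hsv=cv2.cvtColor(c["img"],cv2.COLOR_BGR2HSV); H,s,V=cv2.split(hsv)
    v,u=np.mgrid[0:420,0:560]
    roi=(u>340)&(u<385)&(v>185)&(v<245) if n=="top" else (u>240)&(u<325)&(v>285)&(v<345)
    org=(H<13)&(s>150)&(V>110)&roi
    mint=(H>70)&(H<95)&(s>50)&(V>120)&roi
    blk=(V<50)&roi
    P=cloud(c)
    print(n,"mint n",mint.sum(),"rect",rect(c,mint,40), "z med",np.median(P[mint][:,2]))
    print(" orange n",org.sum(),rect(c,org,106),"zmax",np.percentile(P[org][:,2],[5,50,95]), "px", u[org].mean(),v[org].mean())
    Po=P[org]; hi=Po[Po[:,2]>96]; print(" hi mean",hi.mean(0),len(hi))
    if len(hi)>5:
        r=cv2.minAreaRect(hi[:,:2].astype(np.float32)); print("  rect",r)
E
python3 m.py
```

```text
cams [ 464.61   -4.24 1192.09] [ 457.38 -568.61  752.9 ]
top mint n 555 rect ((497.6278076171875, -246.88272094726562), (137.66978454589844, 49.882606506347656), 2.966698408126831) z med 39.791967057527835
 orange n 2 ((542.8256225585938, -245.7874755859375), (0.0, 0.0), 0.0) zmax [104.04 104.26 104.47] px 363.5 196.5
 hi mean [ 544.43 -242.02  104.26] 2
side mint n 1058 rect ((496.5948181152344, -250.16688537597656), (67.97975158691406, 49.4961051940918), 2.5343496799468994) z med 39.70050189238934
 orange n 100 ((536.29296875, -250.115234375), (37.808223724365234, 11.002410888671875), 63.25830078125) zmax [101.48 105.08 106.98] px 303.12 299.8
 hi mean [ 535.6  -250.69  104.84] 100
  rect ((537.017578125, -248.8146514892578), (34.264381408691406, 10.837198257446289), 61.349815368652344)
```

```bash
cat > m2.py <<'E'
from m import *
print('----')
for n,c in (("top",T),("side",S)):
    hsv=cv2.cvtColor(c["img"],cv2.COLOR_BGR2HSV); H,s,V=cv2.split(hsv)
    v,u=np.mgrid[0:420,0:560]; P=cloud(c)
    roi=(u>340)&(u<385)&(v>185)&(v<245) if n=="top" else (u>240)&(u<325)&(v>275)&(v<350)
    org=((H<14)|(H>175))&(s>130)&roi&(V>70)&(P[...,2]>70)
    # rack top by height+colour incl. collars
    print(n,"org",org.sum(),np.percentile(P[org][:,2],[2,50,98]),rect(c,org&(P[...,2]>98),106))
    for zlo in (85,95,100):
        hi=P[(P[...,2]>zlo)&roi]; 
        for nm,m in (("or",org&(P[...,2]>zlo)),("bl",(V<60)&roi&(P[...,2]>zlo))):
            q=P[m]; print("  ",nm,zlo,len(q),q.mean(0),cv2.minAreaRect(q[:,:2].astype(np.float32)))
    # rack top: fill convex hull
    top=roi&(P[...,2]>30)&(H>65)&(H<95)&(s>40)&(abs(P[...,2]-40)<3)
    q=P[top][:,:2].astype(np.float32); print("  rack top",len(q),cv2.minAreaRect(q))
    # collar brass
    br=roi&(H>14)&(H<28)&(s>90)
    cs,_=cv2.findContours(br.astype(np.uint8),cv2.RETR_EXTERNAL,cv2.CHAIN_APPROX_NONE)
    for k in cs:
        if cv2.contourArea(k)>5: print("  brass",cv2.boundingRect(k),cv2.contourArea(k))
E
python3 m2.py|sed -n '/----/,$p'
```

```text
----
top org 45 [ 79.31 103.32 109.31] ((538.0420532226562, -243.72811889648438), (36.1634521484375, 10.415913581848145), 67.00302124023438)
   or 85 39 [ 537.14 -243.59  102.54] ((538.2426147460938, -244.05967712402344), (35.96577835083008, 10.249468803405762), 67.01707458496094)
   bl 85 66 [ 458.2  -247.62  102.97] ((459.24365234375, -248.3902130126953), (37.244056701660156, 11.474675178527832), 51.489566802978516)
   or 95 34 [ 537.2  -244.71  104.26] ((538.2426147460938, -244.05967712402344), (35.96577835083008, 10.249468803405762), 67.01707458496094)
   bl 95 58 [ 458.67 -247.93  104.81] ((459.18218994140625, -248.4070281982422), (37.13037872314453, 11.240474700927734), 50.01411437988281)
   or 100 32 [ 537.6  -244.43  104.79] ((538.2572021484375, -244.05908203125), (35.96382141113281, 10.222541809082031), 67.16121673583984)
   bl 100 55 [ 458.65 -248.34  105.13] ((459.31842041015625, -248.5863037109375), (37.03044891357422, 11.109382629394531), 51.47024917602539)
  rack top 469 ((498.36138916015625, -247.18792724609375), (137.84022521972656, 50.91905212402344), 3.0212340354919
[... 533 characters left out ...]
8193359375, -247.51858520507812), (35.512821197509766, 11.62992000579834), 67.7791976928711)
   bl 95 112 [ 456.68 -260.38  115.1 ] ((451.2706604003906, -403.05364990234375), (330.462646484375, 24.129892349243164), 87.93584442138672)
   or 100 106 [ 535.85 -249.73  104.98] ((536.1185302734375, -247.5064697265625), (35.513084411621094, 11.564586639404297), 67.77490997314453)
   bl 100 96 [ 456.76 -260.67  118.05] ((451.509033203125, -403.0622253417969), (330.462646484375, 23.652881622314453), 87.93584442138672)
  rack top 1167 ((496.91143798828125, -248.35520935058594), (138.82521057128906, 50.39251708984375), 3.1356945037841797)
  brass (256, 316, 14, 11) 43.0
  brass (296, 307, 13, 12) 44.0
```

```bash
cat > m3.py <<'E'
from h import *
np.set_printoptions(precision=2,suppress=True)
for n in ("top","side"):
    c=load(n+"0.npz"); g=c["img"].max(2).astype(np.float32); P=cloud(c)
    # rectify plate top z=28 into world raster 2px/mm? use 1 mm/px
    x0,y0,w,h=440,-110,260,340
    A=np.array([proj(c,(x0,y0,28)),proj(c,(x0+w,y0,28)),proj(c,(x0+w,y0+h,28)),proj(c,(x0,y0+h,28))],np.float32)
    M=cv2.getPerspectiveTransform(np.array([[0,0],[w*2,0],[w*2,h*2],[0,h*2]],np.float32),A)
    wim=cv2.warpPerspective(c["img"],M,(w*2,h*2),flags=cv2.INTER_CUBIC|cv2.WARP_INVERSE_MAP)
    cv2.imwrite(f"pics/rect_{n}.png",wim[:600])
E
python3 m3.py
```

```text
(no output)
```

View pics/rect_top.png

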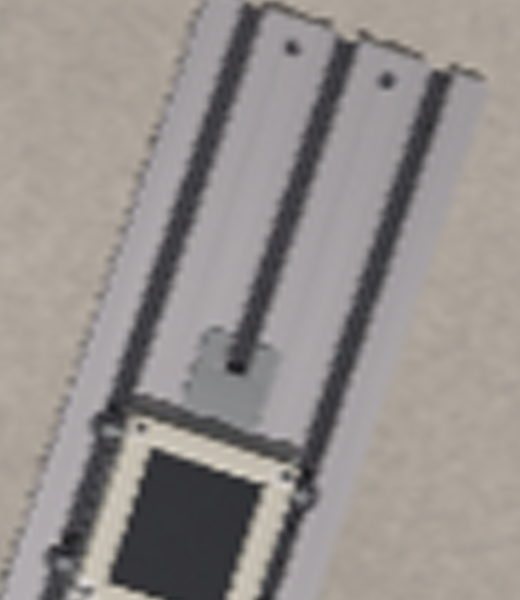

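View pics/rect_side.png

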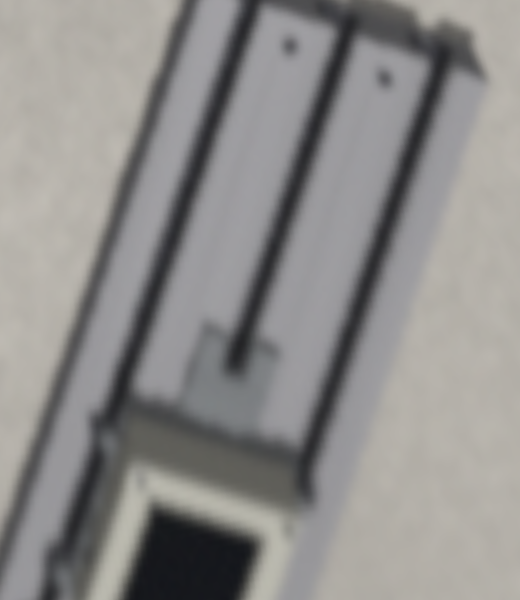

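```bash
cat > m4.py <<'E'
from h import *
np.set_printoptions(precision=2,suppress=True)
for n in ("top","side"):
    im=cv2.imread(f"pics/rect_{n}.png").max(2).astype(float)
    for nm,(ua,va,ub,vb) in dict(mid=(345,60,245,335),left=(245,30,135,345),right=(436,90,325,410)).items():
        pts=[];ws=[]
        for v in range(min(va,vb),max(va,vb)-12):
            uc=ua+(ub-ua)*(v-va)/(vb-va); lo=int(uc-22); seg=im[v,lo:lo+45]
            th=(np.percentile(seg,80)+seg.min())/2
            d=np.where(seg<th)[0]
            # edges closest to centre, half-max contiguous
            k=int(np.argmin(seg)); a=k
            while a>0 and seg[a-1]<th:a-=1
            b=k
            while b<44 and seg[b+1]<th:b+=1
            if 0<a and b<44: pts.append((lo+(a+b)/2,v)); ws.append(b-a+1)
        pts=np.array(pts,np.float32)
        W=np.stack([440+pts[:,0]/2,-110+pts[:,1]/2],1).astype(np.float32)
        vx,vy,px,py=cv2.fitLine(W,cv2.DIST_HUBER,0,.01,.01).ravel()
        if vy<0: vx,vy=-vx,-vy
        ang=np.degrees(np.arctan2(vy,vx)); 
        x30=px+(30-py)*vx/vy
        print(n,nm,"ang",ang,"x at y=30:",x30,"width",np.median(ws)/2*np.sin(np.radians(ang)),len(pts))
E
python3 m4.py
```

```text
top mid ang 108.81079 x at y=30: 573.0304 width 10.885768622159958 263
top left ang 108.83146 x at y=30: 520.2146 width 10.884429931640625 303
top right ang 108.82791 x at y=30: 625.8239 width 10.884660243988037 308
side mid ang 108.75819 x at y=30: 571.32355 width 8.995400041341782 263
side left ang 108.78473 x at y=30: 518.6604 width 9.46735143661499 303
side right ang 108.76579 x at y=30: 623.9114 width 8.99499461054802 308
```

Measured so far: the stud axis is at about (537.4, -245.7) with its handle at 67.3°. The slot runs at 108.8° through (572.5, 30), and the notch is near (558.5, 72.7). The foot edge to end wall distance came out as 18.3 mm against 18 nominal. Now I'll move above the stud.

Request:
servo_tool(angular=[[0,0,-6.5],[0,0,-13],[0,0,-19.5],[0,0,-26],[0,0,-32.5],[0,0,-39],[0,0,-45.5],[0,0,-52],[0,0,-58.5],[0,0,-65]], slide=[[28,-29,0],[56,-58,0],[84,-87,0],[112,-116,0],[140,-145,0],[168,-174,0],[196,-203,0],[224,-232,0],[252,-261,0],[280,-290,0]], grip=[-0.1,-0.1,-0.1,-0.1,-0.1,-0.1,-0.1,-0.1,-0.1,-0.1])

```text
time: 0.93
tool_pos: [414.2, 216.0, 226.6]
tcp_rot: [-3.141, -0.0, 1.745]
contact_force: [0.9, 1.1, -1.3]
grip_width: 41.3
```

Request:
servo_tool(angular=[[0,0,-3.3],[0,0,-6.6],[0,0,-9.9],[0,0,-13.2],[0,0,-16.5],[0,0,-19.8],[0,0,-23.1],[0,0,-26.4],[0,0,-29.7],[0,0,-33]], slide=[[10,-39,0],[20,-78,0],[30,-117,0],[40,-156,0],[50,-195,0],[60,-234,0],[70,-273,0],[80,-312,0],[90,-351,0],[100,-390,0]], grip=[-0.1,-0.1,-0.1,-0.1,-0.1,-0.1,-0.1,-0.1,-0.1,-0.1])

```text
time: 1.77
tool_pos: [513.2, -174.2, 226.4]
tcp_rot: [-3.141, -0.0, 1.171]
contact_force: [1.5, -0.4, -0.8]
grip_width: 41.0
```

Request:
servo_tool(angular=[[0,0,0],[0,0,0],[0,0,0],[0,0,0],[0,0,0],[0,0,0],[0,0,0]], slide=[[12,-36,0],[24,-71.5,0],[24,-71.5,-25],[24,-71.5,-55],[24,-71.5,-85],[24,-71.5,-105],[24,-71.5,-105]], grip=[-0.1,-0.1,-0.1,-0.1,-0.1,-0.1,-0.1])

```text
time: 2.35
tool_pos: [534.5, -242.2, 116.6]
tcp_rot: [-3.132, -0.002, 1.174]
contact_force: [-0.7, -0.1, -0.9]
grip_width: 41.5
```

```bash
cat > cap.py <<'E'
import sys,cv2,numpy as np
from plant import bot
from h import *
tag=sys.argv[1]; o=bot.get_obs(); np.set_printoptions(precision=2,suppress=True)
print(o["time"],o["tool_pos"],np.degrees(o["tcp_rot"]),o["contact_force"],o["joint_positions"],o["grip_width"])
for n in ("side","top"):
    c=bot.capture(n); np.savez(f"{n}{tag}.npz",**c); c=load(f"{n}{tag}.npz")
    p=o["tool_pos"]; u,v=proj(c,p); u,v=int(u),int(v)
    a,b=max(0,u-50),max(0,v-40); im=c["img"][b:b+80,a:a+100]
    cv2.imwrite(f"pics/{n}{tag}.png",cv2.resize(im,None,fx=7,fy=7,interpolation=cv2.INTER_CUBIC)); print(n,"crop",a,b,"tcp px",proj(c,p))
E
python3 cap.py 1
```

```text
2.35 [ 534.54 -242.21  116.62] [-179.44   -0.09   67.27] [-0.74 -0.06 -0.86] [-0.56  0.56  1.49 -0.    1.1  -0.16] 41.45902935107239
side crop 252 252 tcp px (np.float64(302.03170175511474), np.float64(292.70038346046834))
top crop 314 159 tcp px (np.float64(364.63267258316387), np.float64(199.72078393623246))
```

View pics/side1.png

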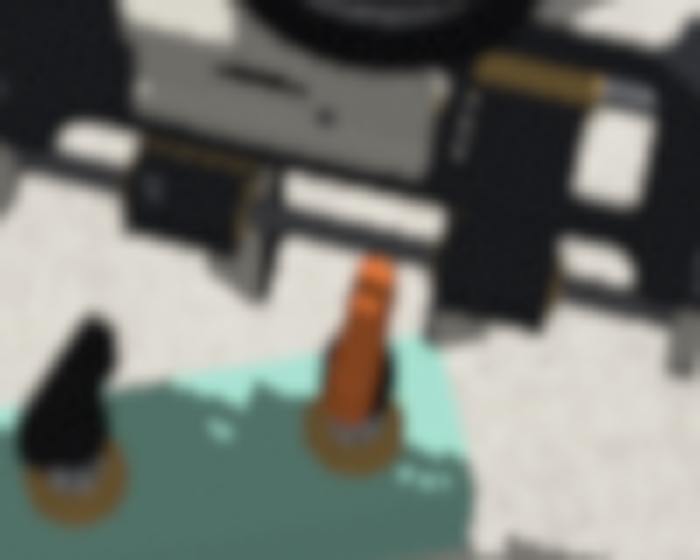

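View pics/top1.png

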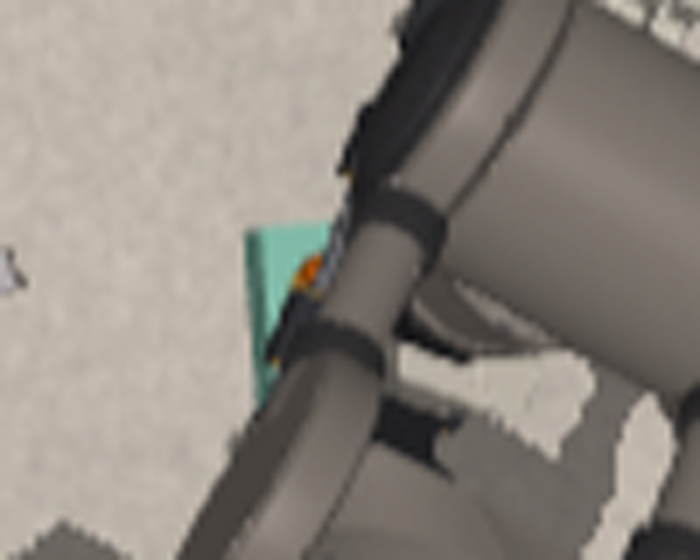

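The side view shows the orange handle (crop (370,270)) between the open fingers (crop 255 and 455). In the top view the arm hides the stud. I'll let the arm settle and trim.

Request:
servo_tool(angular=[[0,0,0],[0,0,0],[0,0,0]], slide=[[0,-2,0],[0,-2,0],[0,-2,0]], grip=[-0.1,-0.1,-0.1])

```text
time: 2.7
tool_pos: [538.1, -246.2, 123.4]
tcp_rot: [3.138, 0.001, 1.174]
contact_force: [-0.6, -0.1, 0.9]
grip_width: 41.0
```

Request:
servo_tool(angular=[[0,0,0],[0,0,0],[0,0,0],[0,0,0],[0,0,0],[0,0,0],[0,0,0]], slide=[[0,0,-10],[0,0,-20],[0,0,-29],[0,0,-35],[0,0,-36.5],[0,0,-36.5],[0,0,-36.5]], grip=[-0.1,-0.1,-0.1,-0.1,-0.1,-0.1,-0.1])

```text
time: 3.28
tool_pos: [537.4, -245.7, 85.1]
tcp_rot: [3.142, -0.0, 1.174]
contact_force: [0.2, -1.2, 0.3]
grip_width: 41.5
```

```bash
python3 cap.py 2
```

```text
3.2833 [ 537.44 -245.73   85.14] [180.    -0.    67.29] [ 0.2  -1.18  0.3 ] [-0.56  0.6   1.52  0.    1.02 -0.16] 41.53067542099218
side crop 253 262 tcp px (np.float64(303.26831145581775), np.float64(302.0431238694392))
top crop 313 159 tcp px (np.float64(363.4092249832951), np.float64(199.44465934296437))
```

View pics/side2.png

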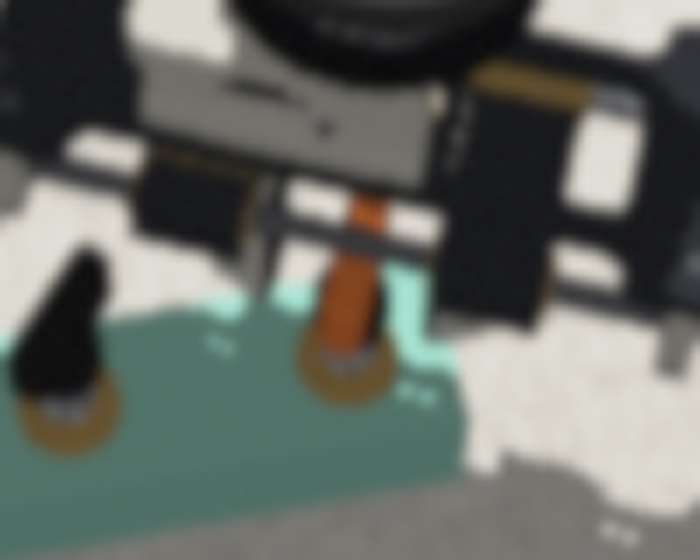

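The handle (crop x 325–380) is centred between the pads (275 and 435). I'll close the gripper.

Request:
servo_tool(angular=[[0,0,0],[0,0,0],[0,0,0],[0,0,0],[0,0,0],[0,0,0]], slide=[[0,0,0],[0,0,0],[0,0,0],[0,0,0],[0,0,0],[0,0,0]], grip=[-1,-1,-1,-1,-1,-1])

```text
time: 3.88
tool_pos: [537.4, -245.7, 85.3]
tcp_rot: [3.141, 0.0, 1.174]
contact_force: [0.6, 0.7, 0.3]
grip_width: 11.8
```

Request:
servo_tool(angular=[[0,0,0],[0,0,0],[0,0,0],[0,0,0],[0,0,0],[0,0,0],[0,0,0]], slide=[[0,0,6],[0,0,15],[0,0,27],[0,0,40],[0,0,55],[0,0,65],[0,0,65]], grip=[-1,-1,-1,-1,-1,-1,-1])

```text
time: 4.47
tool_pos: [538.6, -246.4, 153.3]
tcp_rot: [3.136, 0.001, 1.174]
contact_force: [0.6, -0.2, -1.0]
grip_width: 11.9
```

```bash
python3 cap.py 3
```

```text
4.4667 [ 538.58 -246.42  153.26] [179.7    0.05  67.29] [ 0.63 -0.18 -0.97] [-0.56  0.52  1.44  0.    1.17 -0.16] 11.89190679970003
side crop 255 244 tcp px (np.float64(305.408481969872), np.float64(284.68584675553876))
top crop 319 157 tcp px (np.float64(369.18453293863996), np.float64(197.23682119669107))
```

View pics/side3.png

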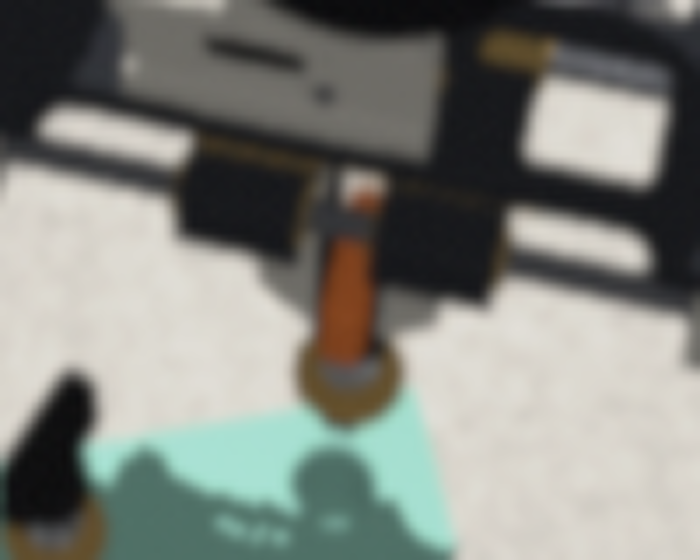

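The stud is held upright and clear of the rack. I'll carry it over the slot.

Request:
servo_tool(angular=[[0,0,3],[0,0,8],[0,0,14],[0,0,20],[0,0,26],[0,0,32],[0,0,38],[0,0,41.5],[0,0,41.5],[0,0,41.5]], slide=[[2,18,0],[8,50,0],[13,85,0],[19,123,0],[25,161,0],[31,199,0],[36,235,0],[39,255,0],[40.5,261.7,0],[40.5,261.7,0]], grip=[-1,-1,-1,-1,-1,-1,-1,-1,-1,-1])

```text
time: 5.4
tool_pos: [577.5, 17.6, 149.3]
tcp_rot: [-3.14, -0.001, 1.9]
contact_force: [-0.4, -0.6, -1.3]
grip_width: 12.0
```

Request:
servo_tool(angular=[[0,0,0],[0,0,0],[0,0,0],[0,0,0],[0,0,0],[0,0,0],[0,0,0]], slide=[[0,0,-10],[0,0,-25],[0,0,-40],[0,0,-48],[0,0,-50],[0,0,-50],[0,0,-50]], grip=[-1,-1,-1,-1,-1,-1,-1])

```text
time: 5.98
tool_pos: [578.1, 15.2, 100.5]
tcp_rot: [3.141, 0.0, 1.897]
contact_force: [-1.1, 0.1, -1.2]
grip_width: 11.7
```

```bash
python3 cap.py 4
```

```text
5.9833 [578.14  15.24 100.54] [179.97   0.02 108.71] [-1.08  0.06 -1.24] [-0.11  0.56  1.54 -0.    1.04 -0.43] 11.721558365991148
side crop 251 153 tcp px (np.float64(301.947026364133), np.float64(193.8987396130688))
top crop 221 146 tcp px (np.float64(271.42091974900023), np.float64(186.36291684947577))
```

View pics/side4.png

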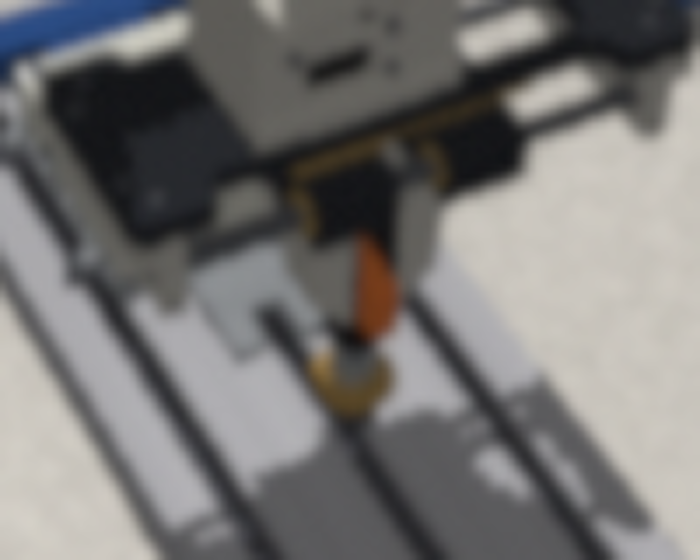

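View pics/top4.png

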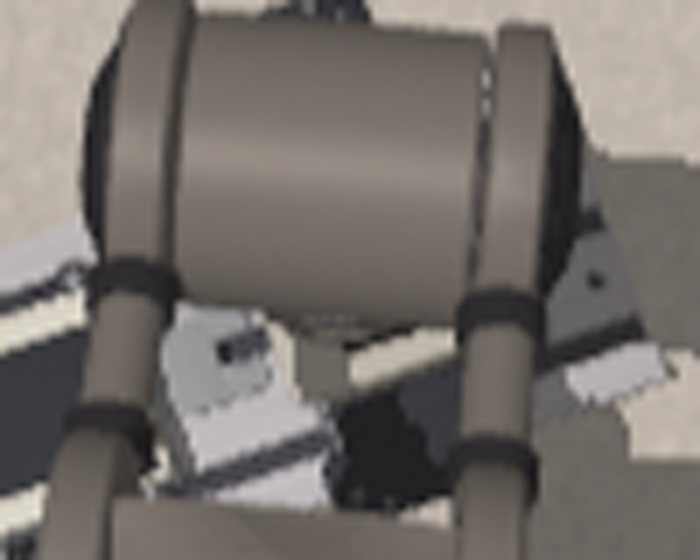

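```bash
python3 - <<'E'
from h import *
np.set_printoptions(precision=2,suppress=True)
c=load("side4.npz")
b=c["img"][195:222,288:315]
hsv=cv2.cvtColor(c["img"],cv2.COLOR_BGR2HSV)
H,s,V=cv2.split(hsv); v,u=np.mgrid[0:420,0:560]
m=(H>10)&(H<30)&(s>80)&(u>288)&(u<315)&(v>195)&(v<222)
print(m.sum(),u[m].min(),u[m].max(),v[m].min(),v[m].max())
for r in range(198,216): print(r,u[r][m[r]])
for z in (55.5,58,60.5): print(z,proj(c,(578.14,15.24,z)))
ang=np.radians(np.arange(0,360,5))
E1=np.array([proj(c,(578.14+15*np.cos(a),15.24+15*np.sin(a),z)) for a in ang for z in (55.5,60.5)])
print("pred bbox collar",E1.min(0),E1.max(0))
for p in [(290,208),(301,208)]:
  pass
o=np.array(proj(c,(578.14,15.24,58)))
print("1px u =>",onz(c,o[0]+1,o[1],58)-onz(c,*o,58)," v=>",onz(c,o[0],o[1]+1,58)-onz(c,*o,58))
E
```

```text
64 295 305 196 212
198 [303 304 305]
199 [301 303 304]
200 [303]
201 []
202 []
203 []
204 [296 297]
205 [295 296 297 298 305]
206 [295 296 297 298 304 305]
207 [296 297 298 299 303 304 305]
208 [296 297 298 299 300 301 302 303 304 305]
209 [297 298 299 300 301 302 303 304]
210 [298 299 300 301 302 303]
211 [299 300 301 302 303]
212 [300 301]
213 []
214 []
215 []
55.5 (np.float64(301.30305679684915), np.float64(206.51856306285254))
58 (np.float64(301.33763758909345), np.float64(205.8431487316904))
60.5 (np.float64(301.3723636360851), np.float64(205.16489735916426))
pred bbox collar [295.07 200.47] [307.64 211.31]
1px u => [ 2.38 -0.33 -0.  ]  v=> [-0.52 -3.11  0.  ]
```

Request:
servo_tool(angular=[[0,0,0],[0,0,0],[0,0,0],[0,0,0],[0,0,0],[0,0,0]], slide=[[-0.3,0,-4],[-0.3,0,-8],[-0.3,0,-11],[-0.3,0,-13],[-0.3,0,-15],[-0.3,0,-15]], grip=[-1,-1,-1,-1,-1,-1])

```text
time: 6.58
tool_pos: [577.3, 16.1, 84.7]
tcp_rot: [-3.141, -0.0, 1.899]
contact_force: [-0.7, -0.1, -1.4]
grip_width: 11.8
```

Request:
servo_tool(angular=[[0,0,0],[0,0,0],[0,0,0],[0,0,0]], slide=[[0,0,-2],[0,0,-4.5],[0,0,-4.5],[0,0,-4.5]], grip=[-1,-1,-1,-1])

```text
time: 6.92
tool_pos: [577.4, 16.0, 80.6]
tcp_rot: [-3.141, -0.0, 1.899]
contact_force: [0.1, -0.3, -0.9]
grip_width: 11.7
```

```bash
python3 cap.py 5
```

```text
6.9167 [577.42  16.01  80.57] [-179.99   -0.01  108.79] [ 0.06 -0.26 -0.87] [-0.1   0.59  1.56  0.    0.99 -0.43] 11.727791434933714
side crop 251 159 tcp px (np.float64(301.30149365173446), np.float64(199.40371957342825))
top crop 221 147 tcp px (np.float64(271.2941274953662), np.float64(187.33578032570983))
```

View pics/side5.png

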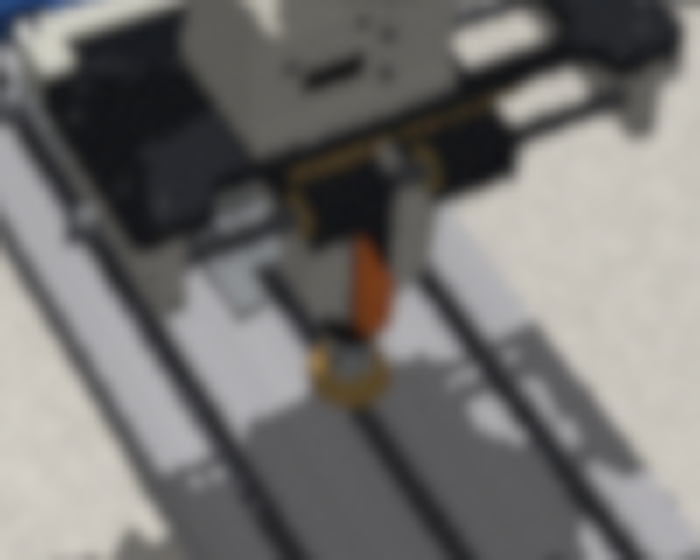

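The head is in the slot with no contact force, and the collar is about 3 mm above foot height. I'll slide it along.

Request:
servo_tool(angular=[[0,0,0],[0,0,0],[0,0,0],[0,0,0],[0,0,0],[0,0,0],[0,0,0],[0,0,0]], slide=[[-1.6,4.7,0],[-4.2,12.3,0],[-7.1,20.8,0],[-10,29.3,0],[-12.2,36,0],[-14.2,41.7,0],[-14.5,42.6,0],[-14.5,42.6,0]], grip=[-1,-1,-1,-1,-1,-1,-1,-1])

```text
time: 7.68
tool_pos: [562.9, 59.2, 80.8]
tcp_rot: [3.141, 0.0, 1.9]
contact_force: [-0.1, -0.7, -1.8]
grip_width: 11.8
```

```bash
python3 cap.py 6
```

```text
7.6833 [562.9   59.22  80.82] [179.99   0.01 108.85] [-0.08 -0.74 -1.79] [-0.03  0.57  1.6  -0.    0.98 -0.36] 11.792755622778591
side crop 242 146 tcp px (np.float64(292.4654499889158), np.float64(186.74559131637832))
top crop 206 152 tcp px (np.float64(256.3161540375972), np.float64(192.66050647440562))
```

View pics/side6.png

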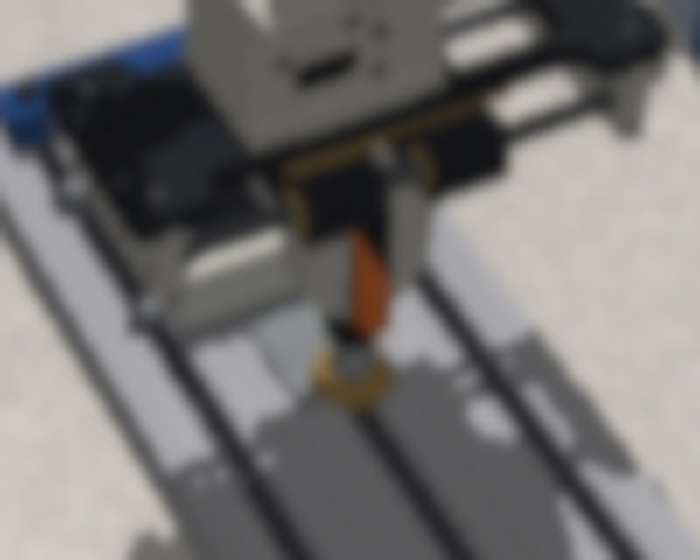

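View pics/top6.png

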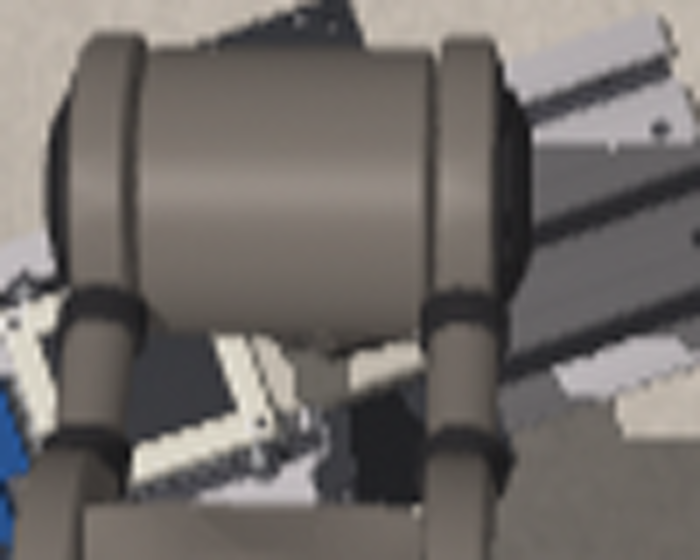

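Request:
servo_tool(angular=[[0,0,0],[0,0,0],[0,0,0],[0,0,0],[0,0,0]], slide=[[-1,2.8,0],[-2.3,6.6,0],[-3.2,9.5,0],[-3.5,10.4,0],[-3.5,10.4,0]], grip=[-1,-1,-1,-1,-1])

```text
time: 8.2
tool_pos: [559.4, 69.4, 80.8]
tcp_rot: [3.142, -0.0, 1.899]
contact_force: [-0.4, -0.5, -1.0]
grip_width: 11.7
```

Request:
servo_tool(angular=[[0,0,0],[0,0,0],[0,0,0]], slide=[[-0.6,1.9,0],[-0.6,1.9,0],[-0.6,1.9,0]], grip=[-1,-1,-1])

```text
time: 8.45
tool_pos: [558.9, 71.0, 80.7]
tcp_rot: [3.141, 0.0, 1.899]
contact_force: [-0.5, 0.2, -1.4]
grip_width: 11.5
```

Request:
servo_tool(angular=[[0,0,0],[0,0,0],[0,0,0]], slide=[[-0.6,1.9,0],[-0.6,1.9,0],[-0.6,1.9,0]], grip=[-1,-1,-1])

```text
time: 8.7
tool_pos: [558.4, 72.7, 80.8]
tcp_rot: [3.141, 0.0, 1.899]
contact_force: [1.3, -1.2, -2.3]
grip_width: 12.0
```

Request:
servo_tool(angular=[[0,0,0],[0,0,0],[0,0,0]], slide=[[-0.5,1.4,0],[-0.5,1.4,0],[-0.5,1.4,0]], grip=[-1,-1,-1])

```text
time: 8.95
tool_pos: [558.0, 74.1, 80.8]
tcp_rot: [3.141, 0.0, 1.899]
contact_force: [0.8, -2.0, -1.2]
grip_width: 11.6
```

Request:
servo_tool(angular=[[0,0,0],[0,0,0],[0,0,0]], slide=[[-0.5,1.4,0],[-0.5,1.4,0],[-0.5,1.4,0]], grip=[-1,-1,-1])

```text
time: 9.2
tool_pos: [557.7, 75.0, 80.9]
tcp_rot: [3.141, 0.001, 1.899]
contact_force: [1.9, -4.9, -1.4]
grip_width: 11.8
```

```bash
python3 cap.py 7
```

```text
9.2 [557.67  75.01  80.88] [179.97   0.07 108.8 ] [ 1.86 -4.86 -1.39] [-0.    0.56  1.61 -0.    0.97 -0.33] 11.76738276017184
side crop 239 142 tcp px (np.float64(289.3948621454083), np.float64(182.3052040738343))
top crop 200 154 tcp px (np.float64(250.84084226126697), np.float64(194.57884270033915))
```

View pics/side7.png

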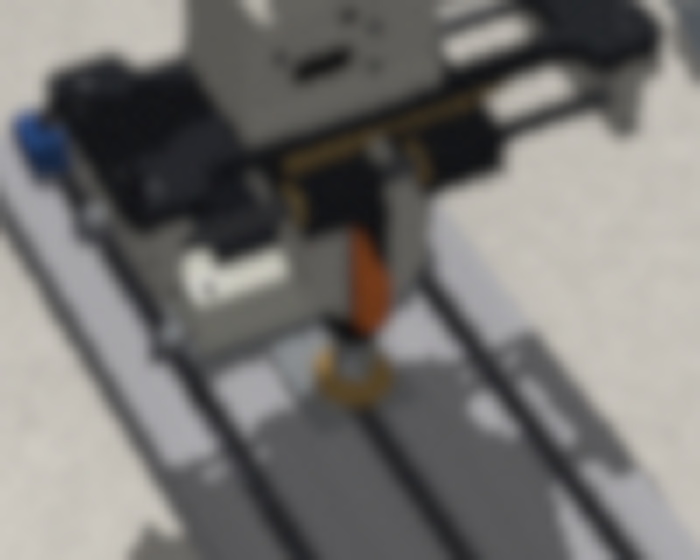

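Request:
servo_tool(angular=[[0,0,0],[0,0,0],[0,0,0]], slide=[[-0.3,0.9,0],[-0.3,0.9,0],[-0.3,0.9,0]], grip=[-1,-1,-1])

```text
time: 9.55
tool_pos: [557.4, 75.8, 80.9]
tcp_rot: [3.141, 0.001, 1.899]
contact_force: [1.6, -5.3, -1.8]
grip_width: 11.9
```

Request:
servo_tool(angular=[[0,0,0],[0,0,0],[0,0,0]], slide=[[-0.3,0.9,0],[-0.3,0.9,0],[-0.3,0.9,0]], grip=[-1,-1,-1])

```text
time: 9.8
tool_pos: [557.1, 76.7, 80.9]
tcp_rot: [3.141, 0.001, 1.899]
contact_force: [1.1, -6.1, -1.6]
grip_width: 11.6
```

```bash
python3 cap.py 8; python3 - <<'E'
from h import *
np.set_printoptions(precision=2,suppress=True)
# unit shift: compare side view image region of screen / housing edges between 0 and 8
for t in "678":
  c=load(f"side{t}.npz"); print(t, c["img"][150:200,240:300].shape)
for t in "0678":
  c=load(f"side{t}.npz"); im=c["img"][130:230,235:335]
  cv2.imwrite(f"pics/u{t}.png",cv2.resize(im,None,fx=6,fy=6,interpolation=cv2.INTER_CUBIC))
E
```

```text
9.8 [557.13  76.68  80.91] [179.97   0.08 108.8 ] [ 1.07 -6.13 -1.55] [ 0.    0.56  1.61 -0.    0.97 -0.33] 11.590950906295857
side crop 239 141 tcp px (np.float64(289.07748655869034), np.float64(181.8324485824299))
top crop 200 154 tcp px (np.float64(250.26054593848164), np.float64(194.77783699359716))
6 (50, 60, 3)
7 (50, 60, 3)
8 (50, 60, 3)
```

View pics/u8.png

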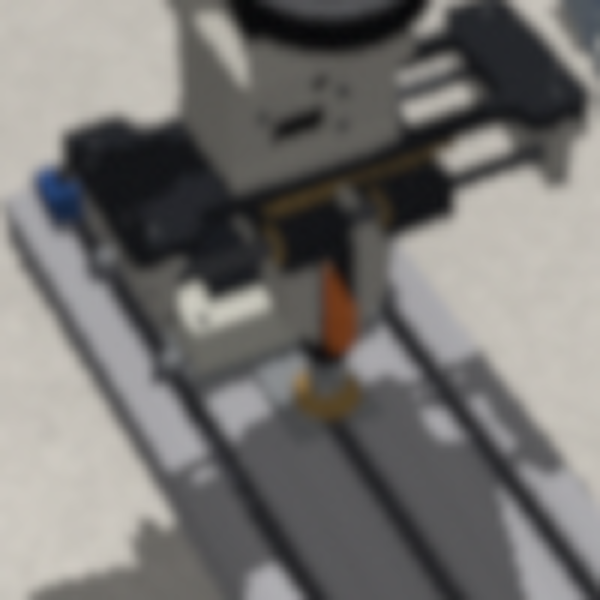

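View pics/u6.png

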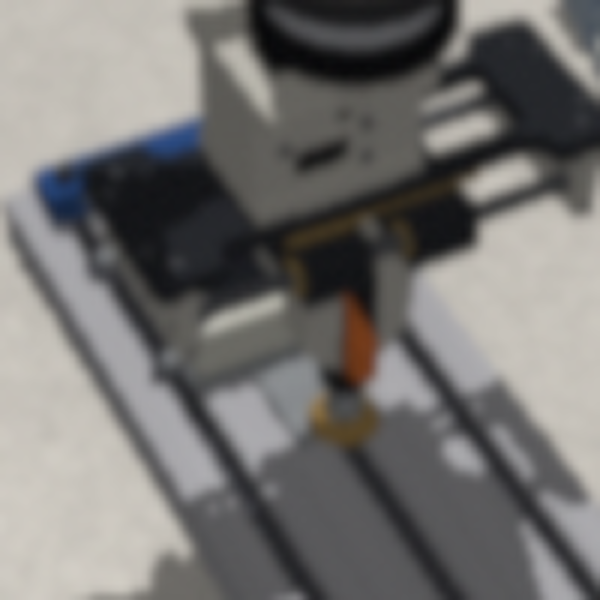

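```bash
python3 - <<'E'
from h import *
np.set_printoptions(precision=2,suppress=True)
tcp={"5":(577.42,16.01,80.57),"6":(562.9,59.22,80.82),"7":(557.67,75.01,80.88),"8":(557.13,76.68,80.91)}
v,u=np.mgrid[0:420,0:560]
for t,p in tcp.items():
    c=load(f"side{t}.npz"); H,s,V=cv2.split(cv2.cvtColor(c["img"],cv2.COLOR_BGR2HSV))
    q=np.array(proj(c,(p[0],p[1],p[2]-42.6)))
    near=(abs(u-q[0])<11)&(abs(v-q[1])<11)
    m=near&(H>10)&(H<30)&(s>80)&(v>q[1]-3); w=s*m*1.0
    o=(abs(u-q[0])<12)&(v<q[1]+3)&(v>q[1]-28)&((H<12)|(H>174))&(s>120)
    c2=np.array([(w*u).sum()/w.sum(),(w*v).sum()/w.sum()]); oc=np.array([u[o].mean(),v[o].mean()])
    print(t,m.sum(),"collar-pred",c2-q,"orange-pred",oc-q,o.sum(), "px/mm along slot",(np.array(proj(c,(p[0]-3.22,p[1]+9.47,38)))-q)/10)
E
```

```text
5 47 collar-pred [-0.56  2.3 ] orange-pred [  2.58 -11.35] 60 px/mm along slot [-0.19 -0.28]
6 46 collar-pred [-0.42  2.27] orange-pred [  1.96 -11.81] 60 px/mm along slot [-0.18 -0.26]
7 43 collar-pred [-0.13  2.55] orange-pred [  1.73 -11.96] 69 px/mm along slot [-0.18 -0.25]
8 43 collar-pred [0.14 2.84] orange-pred [  1.83 -11.8 ] 63 px/mm along slot [-0.18 -0.25]
```

Pushing on made the collar lag about 2.6 mm behind the tool in image 8, so the unit is at its stop and the stud is tilting slightly in the grip. I'll back off to where contact was straight.

Request:
servo_tool(angular=[[0,0,0],[0,0,0],[0,0,0],[0,0,0]], slide=[[0.9,-2.6,0],[0.9,-2.6,0],[0.9,-2.6,0],[0.9,-2.6,0]], grip=[-1,-1,-1,-1])

```text
time: 10.23
tool_pos: [557.3, 75.2, 80.6]
tcp_rot: [-3.141, -0.001, 1.899]
contact_force: [-0.3, 0.0, -1.3]
grip_width: 11.8
```

```bash
cat > col.py <<'E'
import sys
from h import *
from plant import bot
np.set_printoptions(precision=2,suppress=True)
v,u=np.mgrid[0:420,0:560]
t=sys.argv[1]; p=bot.get_obs()["tool_pos"]; c=load(f"side{t}.npz"); H,s,V=cv2.split(cv2.cvtColor(c["img"],cv2.COLOR_BGR2HSV))
q=np.array(proj(c,(p[0],p[1],p[2]-42.6)))
near=(abs(u-q[0])<11)&(abs(v-q[1])<11)
m=near&(H>10)&(H<30)&(s>80)&(v>q[1]-3); w=s*m*1.0
print("collar abs px",(w*u).sum()/w.sum(),(w*v).sum()/w.sum(),"rel",np.array([(w*u).sum()/w.sum(),(w*v).sum()/w.sum()])-q)
E
python3 cap.py 9; python3 col.py 9
```

```text
10.2333 [557.32  75.21  80.63] [-179.98   -0.04  108.78] [-0.27  0.04 -1.26] [-0.    0.56  1.61  0.    0.97 -0.33] 11.843215591705814
side crop 239 142 tcp px (np.float64(289.241421466219), np.float64(182.33321458832734))
top crop 200 154 tcp px (np.float64(250.78066006789595), np.float64(194.70877245974518))
collar abs px 289.3134483475369 196.80503013926418 rel [0.18 2.75]
```

The tilt persists, so it is slip in the grip. I'll lower until the collar is nearly on the foot, then open a little so the stud rights itself on its collar.

Request:
servo_tool(angular=[[0,0,0],[0,0,0],[0,0,0],[0,0,0]], slide=[[0,0,-1.5],[0,0,-3],[0,0,-3],[0,0,-3]], grip=[-1,-1,-1,-1])

```text
time: 10.67
tool_pos: [557.6, 74.9, 77.7]
tcp_rot: [3.141, -0.0, 1.899]
contact_force: [0.2, 0.4, -0.1]
grip_width: 12.0
```

Request:
servo_tool(angular=[[0,0,0],[0,0,0],[0,0,0],[0,0,0]], slide=[[0,0,0],[0,0,0],[0,0,0],[0,0,0]], grip=[-0.6,-0.6,-0.6,-0.6])

```text
time: 11.0
tool_pos: [557.7, 74.8, 77.8]
tcp_rot: [3.141, 0.0, 1.899]
contact_force: [-0.3, -0.4, 0.4]
grip_width: 18.4
```

```bash
python3 cap.py 10; python3 col.py 10
```

```text
11.0 [557.69  74.78  77.82] [179.99   0.01 108.78] [-0.29 -0.41  0.45] [-0.    0.57  1.61 -0.    0.97 -0.33] 18.40200114398465
side crop 239 143 tcp px (np.float64(289.40456883286805), np.float64(183.23894774847932))
top crop 200 154 tcp px (np.float64(250.99808890562642), np.float64(194.65817789664342))
collar abs px 289.1210907704043 197.6176582761251 rel [-0.11  2.72]
```

View pics/side10.png

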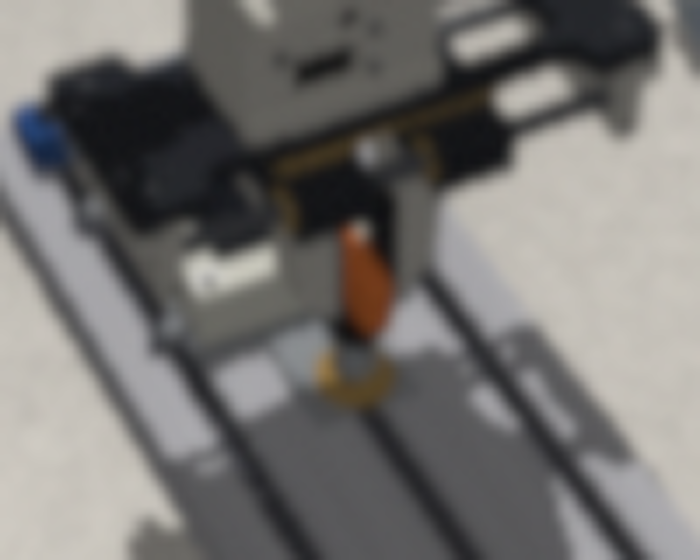

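The stud is standing on its collar about 1.3 mm behind the tool axis, and its shank is within about 1 mm of the end wall. I'll recentre and regrip.

Request:
servo_tool(angular=[[0,0,0],[0,0,0],[0,0,0],[0,0,0],[0,0,0],[0,0,0]], slide=[[0.4,-1.2,0],[0.4,-1.2,0],[0.4,-1.2,0],[0.4,-1.2,0],[0.4,-1.2,0],[0.4,-1.2,0]], grip=[-0.6,-0.6,-1,-1,-1,-1])

```text
time: 11.6
tool_pos: [558.1, 73.6, 77.7]
tcp_rot: [3.141, 0.0, 1.899]
contact_force: [-0.0, 0.2, -1.0]
grip_width: 11.8
```

Request:
servo_tool(angular=[[0,0,0],[0,0,0],[0,0,0],[0,0,0],[0,0,0]], slide=[[0,0,-1.5],[0,0,-3.5],[0,0,-5],[0,0,-5],[0,0,-5]], grip=[-1,-1,-1,-1,-1])

```text
time: 12.02
tool_pos: [558.2, 73.6, 73.5]
tcp_rot: [3.141, 0.0, 1.899]
contact_force: [-2.3, 0.3, 7.0]
grip_width: 12.0
```

```bash
python3 cap.py 11; python3 col.py 11
```

```text
12.0167 [558.15  73.59  73.46] [179.96   0.02 108.79] [-2.27  0.27  6.98] [-0.    0.57  1.61 -0.    0.96 -0.33] 12.028840723016206
side crop 239 144 tcp px (np.float64(289.64415600822423), np.float64(184.7972583244421))
top crop 201 154 tcp px (np.float64(251.5171992456379), np.float64(194.61426924443617))
collar abs px 289.37909294285134 197.66564978645516 rel [-0.11  1.31]
```

View pics/side11.png

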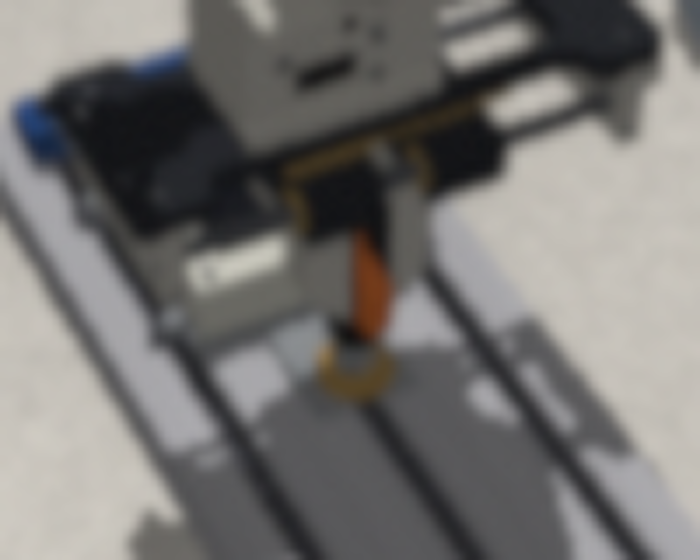

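The spring force is about 8 N, so roughly 4 mm of push and the head top is about 8 mm below the plate's top. I'll press slightly more and make the quarter turn.

Request:
servo_tool(angular=[[0,0,0],[0,0,-6],[0,0,-12],[0,0,-18],[0,0,-24],[0,0,-30],[0,0,-36],[0,0,-42],[0,0,-45],[0,0,-45]], slide=[[0,0,-0.9],[0,0,-0.9],[0,0,-0.9],[0,0,-0.9],[0,0,-0.9],[0,0,-0.9],[0,0,-0.9],[0,0,-0.9],[0,0,-0.9],[0,0,-0.9]], grip=[-1,-1,-1,-1,-1,-1,-1,-1,-1,-1])

```text
time: 12.95
tool_pos: [558.8, 73.7, 72.9]
tcp_rot: [3.139, -0.001, 1.11]
contact_force: [-1.0, 0.0, 8.0]
grip_width: 11.5
```

Request:
servo_tool(angular=[[0,0,-6],[0,0,-12],[0,0,-18],[0,0,-24],[0,0,-30],[0,0,-36],[0,0,-42],[0,0,-45],[0,0,-45],[0,0,-45]], slide=[[0,0,0],[0,0,0],[0,0,0],[0,0,0],[0,0,0],[0,0,0],[0,0,0],[0,0,0],[0,0,0],[0,0,0]], grip=[-1,-1,-1,-1,-1,-1,-1,-1,-1,-1])

```text
time: 13.78
tool_pos: [558.9, 73.7, 73.0]
tcp_rot: [3.141, -0.002, 0.328]
contact_force: [-0.3, -0.3, 7.2]
grip_width: 12.0
```

```bash
python3 cap.py 12; python3 col.py 12
```

```text
13.7833 [558.91  73.66  72.97] [179.95  -0.14  18.77] [-0.25 -0.27  7.22] [-0.    0.57  1.61 -0.    0.95  1.24] 12.005058999342943
side crop 239 144 tcp px (np.float64(289.9415982481936), np.float64(184.88409526955857))
top crop 201 154 tcp px (np.float64(251.5015952428632), np.float64(194.36744171786574))
collar abs px 289.2486395981582 197.81268313101717 rel [-0.51  1.37]
```

View pics/side12.png

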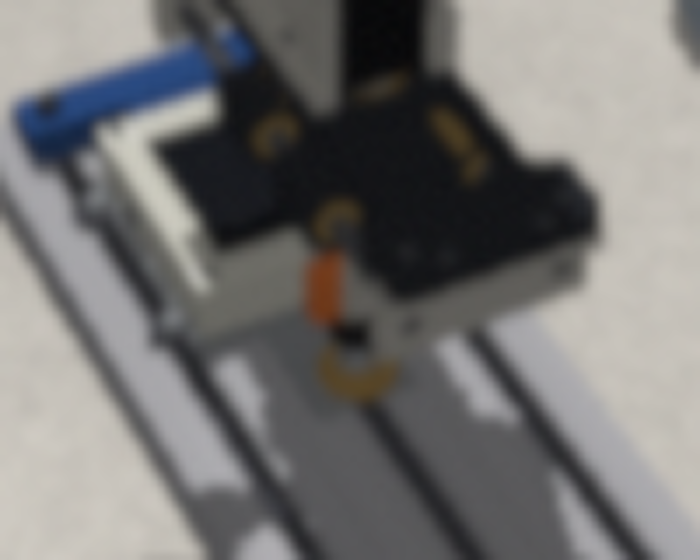

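View pics/top12.png

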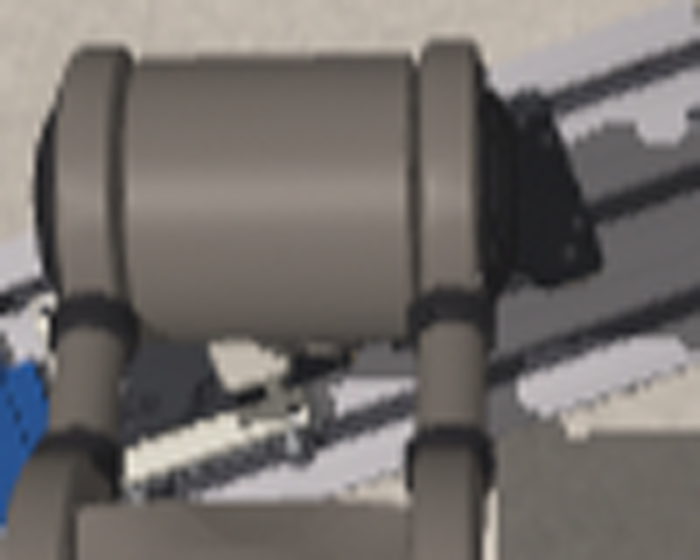

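The turn is complete at yaw 18.8°. I'll let it rise against the lips.

Request:
servo_tool(angular=[[0,0,0],[0,0,0],[0,0,0],[0,0,0]], slide=[[0,0,1.5],[0,0,3],[0,0,3.5],[0,0,3.5]], grip=[-1,-1,-1,-1])

```text
time: 14.22
tool_pos: [558.8, 73.6, 75.8]
tcp_rot: [3.141, -0.002, 0.328]
contact_force: [1.4, 1.2, 3.9]
grip_width: 11.9
```

Request:
servo_tool(angular=[[0,0,0],[0,0,0],[0,0,0]], slide=[[0,0,1],[0,0,1],[0,0,1]], grip=[-1,-1,-1])

```text
time: 14.47
tool_pos: [558.6, 73.6, 75.8]
tcp_rot: [3.141, -0.001, 0.328]
contact_force: [4.4, 0.4, -5.8]
grip_width: 11.6
```

The lift force reversed with z fixed at 75.8, so the head is held under the lips. I'll relax, release and retreat upwards.

Request:
servo_tool(angular=[[0,0,0],[0,0,0],[0,0,0],[0,0,0],[0,0,0],[0,0,0],[0,0,0]], slide=[[0,0,-0.7],[0,0,-0.7],[0,0,-0.7],[0,0,-0.7],[0,0,-0.7],[0,0,-0.7],[0,0,-0.7]], grip=[-1,-0.3,-0.3,-0.3,-0.3,-0.3,-0.3])

```text
time: 15.05
tool_pos: [557.8, 73.6, 75.6]
tcp_rot: [-3.142, 0.0, 0.328]
contact_force: [0.0, 0.1, 0.3]
grip_width: 32.1
```

Request:
servo_tool(angular=[[0,0,0],[0,0,0],[0,0,0],[0,0,0],[0,0,0],[0,0,0],[0,0,0],[0,0,0]], slide=[[0,0,8],[0,0,20],[0,0,40],[0,0,70],[0,0,105],[0,0,140],[0,0,150],[0,0,150]], grip=[-0.3,-0.3,-0.3,-0.3,-0.3,-0.3,-0.3,-0.3])

```text
time: 15.72
tool_pos: [559.6, 73.7, 229.7]
tcp_rot: [3.139, -0.007, 0.328]
contact_force: [0.4, -0.7, 1.0]
grip_width: 32.0
```

Request:
servo_tool(angular=[[0,0,0],[0,0,0],[0,0,0],[0,0,0],[0,0,0],[0,0,0],[0,0,0],[0,0,0]], slide=[[-10,30,0],[-20,70,0],[-35,110,0],[-50,150,0],[-70,190,0],[-90,230,0],[-105,250,0],[-105,250,0]], grip=[-0.3,-0.3,-0.3,-0.3,-0.3,-0.3,-0.3,-0.3])

```text
time: 16.38
tool_pos: [448.6, 327.8, 223.8]
tcp_rot: [-3.14, 0.004, 0.334]
contact_force: [0.5, -0.1, -0.3]
grip_width: 32.4
```

```bash
python3 - <<'E'
from plant import bot
from h import *
o=bot.get_obs(); print(o["time"],o["tool_pos"],o["grip_width"])
for n in ("side","top"):
    c=bot.capture(n); np.savez(f"{n}13.npz",**c); cv2.imwrite(f"pics/{n}13full.png",c["img"])
    c=load(f"{n}13.npz"); u,v=map(int,proj(c,(558,73,60))); im=c["img"][v-38:v+37,u-50:u+50]
    cv2.imwrite(f"pics/{n}13.png",cv2.resize(im,None,fx=8,fy=8,interpolation=cv2.INTER_CUBIC)); print(u-50,v-38)
E
```

```text
16.3833 [448.64859029 327.84811895 223.81524034] 32.41001825360468
239 150
202 157
```

View pics/side13.png

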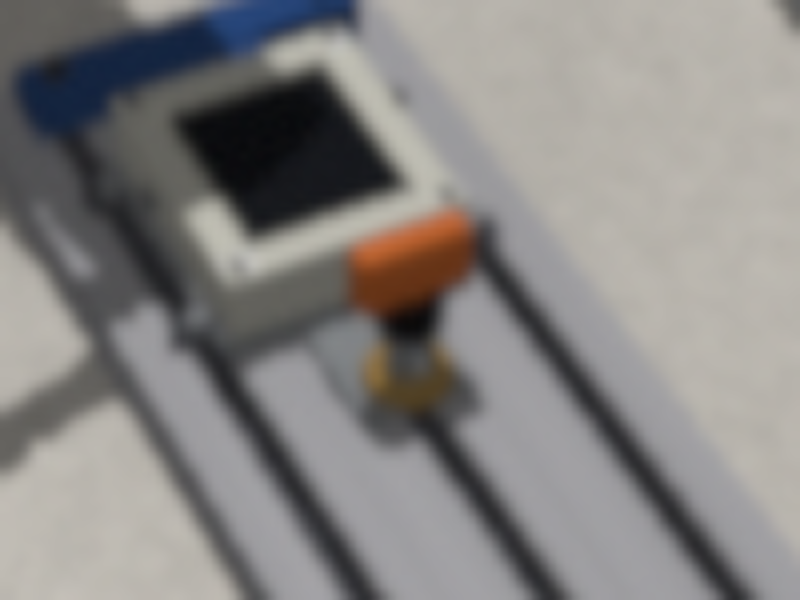

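View pics/top13.png

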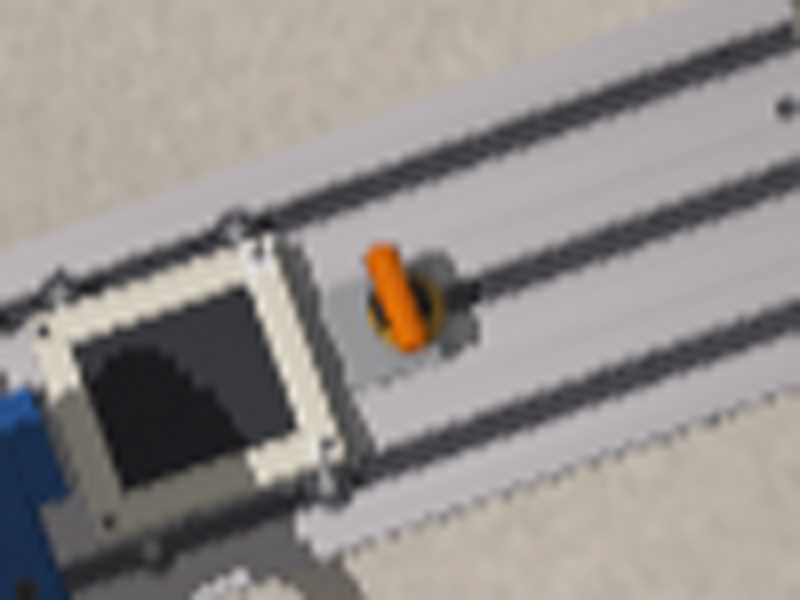

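View pics/top13full.png

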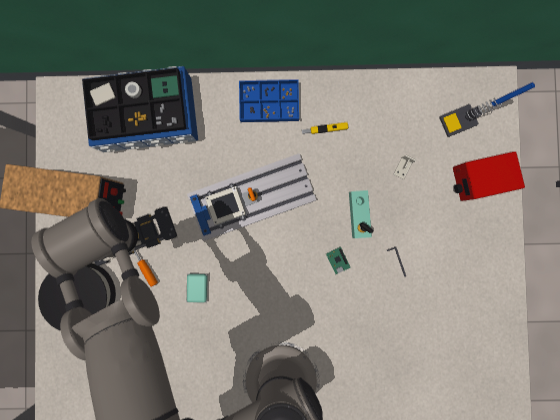

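The top view shows the orange handle crosswise over the foot, with the black stud, tools and unit in place. A numeric check follows.

```bash
python3 - <<'E'
from h import *
np.set_printoptions(precision=2,suppress=True)
v,u=np.mgrid[0:420,0:560]
for n in ("top","side"):
    c=load(n+"13.npz"); c0=load(n+"0.npz"); P=cloud(c);P0=cloud(c0); H,s,V=cv2.split(cv2.cvtColor(c["img"],cv2.COLOR_BGR2HSV))
    q=np.array(proj(c,(558,73,85)))
    o=(abs(u-q[0])<14)&(abs(v-q[1])<14)&((H<14)|(H>174))&(s>130)
    hi=o&(P[...,2]>88); Q=P[hi]
    print(n,o.sum(),"z pct",np.percentile(P[o][:,2],[5,50,95]),cv2.minAreaRect(Q[:,:2].astype(np.float32)),Q.mean(0))
    for nm,cc,PP in (("before",c0,P0),("after",c,P)):
        b=cc["img"]; g=b.max(2)
        m=(PP[...,2]>55)&(PP[...,2]<65)&(g>0)
        d=np.hypot(PP[...,0]-530,PP[...,1]-152)<75
        Q=PP[m&d][:,:2].astype(np.float32); print("  housing",nm,len(Q),cv2.minAreaRect(Q), "black z" )
E
```

```text
top 24 z pct [77.33 93.48 96.28] ((559.75390625, 73.22904205322266), (35.26094436645508, 10.75782585144043), 22.446765899658203) [560.5   71.96  93.74]
  housing before 874 ((532.01416015625, 151.99305725097656), (85.897705078125, 96.2334213256836), 18.14349937438965) black z
  housing after 880 ((531.5790405273438, 153.64622497558594), (85.94681549072266, 96.2716064453125), 18.121196746826172) black z
side 132 z pct [71.76 87.35 95.96] ((557.7349853515625, 69.4107666015625), (36.35511016845703, 9.77871322631836), 16.337158203125) [557.6   69.01  93.26]
  housing before 855 ((529.3546142578125, 150.55738830566406), (87.21066284179688, 101.02110290527344), 18.263153076171875) black z
  housing after 839 ((529.1436157226562, 152.54417419433594), (86.51163482666016, 98.84762573242188), 19.184768676757812) black z
```

```bash
python3 - <<'E'
from plant import bot
o=bot.get_obs(); print(o["time"],o["contact_force"],o["tool_pos"])
print(bot.close_job())
E
```

```text
16.4833 [0.54602542 0.7023309  0.27773623] [451.58076824 324.18909121 224.05386616]
the job is handed in; nothing more can be done
None
```

The orange-handled stud is locked crosswise in the notch, holding the unit to the plate. I handed the job in at 16.5 s; it reports no verdict.

**What I did:**
- I lifted the stud from the rack and put its head into the middle slot about 60 mm before the notch.
- I slid it along with the collar about 3 mm above the foot, until the unit reached its stop.
- Pushing home tilted the stud about 3° in the grip. I let it stand on its collar and gripped it again upright.
- I then pressed it down about 4–5 mm, turned it 90°, let it rise and released it.

**Last checks:**
- **Lock:** lifting met a firm stop at about 6 N with the height unchanged, so the head is held under the lips. The handle top is at about 96 mm, the locked height.
- **Handle angle:** I turned it to 18.8°, square to the slot. The cameras read 22° (top) and 16° (side), within their noise.
- **Stud position:** the top view and the collar pixels put it about 1.2 mm short of the end wall. The side view's handle fit gave nearly 4 mm, but it reads low because it also sees the handle's side face. All are within the 5 mm limit.
- **Unit:** it moved about 1.7 mm to the stop and is otherwise in place.
- **Other things:** the black stud and the loose parts look unmoved in the top view, but the arm partly hides the screwdriver there. I did not measure their positions afterwards.
- **Robot:** it is clear of everything, with only about 1 N of sensor noise.

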